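# Stir the roasting chestnuts at a market stall

### The arm

A 6-joint arm with a two-finger parallel gripper is mounted at the origin on the work surface. World frame = base frame: x ahead of the robot, y to its left, z up, the work surface at z = 0. Lengths are in m, angles in rad, forces in N, time in s.
With the tool pointing down it reaches from about 0.3 to 0.95 m from the base axis. Payload 3.1 kg.
Tool frame: the origin (TCP) lies between the finger pads; the fingertips stand 19 mm ahead of it and the grasp point (between the pads) is the TCP; z points along the fingers, y is the direction in which the jaws open and shut (so a half turn about z gives the same grasp; the last joint's range is limited). The gripper opens to 85 mm and grips with 20 to 120 N. Pads are 22 mm wide; open, the fingers measure 114 mm over their backs; the gripper's body (76 mm by 85 mm) begins 54 mm behind the grasp point. The pads swing forward as they close: fully open they stand 13 mm farther back than shut.
Start: joints at [1.12, 0.308, 1.634, -0, 1.2, -0.07], TCP at [0.232, 0.58, 0.25] pointing down, gripper open.
Joint ranges: [-3.06, 3.06], [-0.79, 1.96], [0.05, 2.63], [-1.19, 4.34], [0.05, 2.64], [-2.94, 2.94]. Speed limits (rad/s): [2.79, 2.79, 3.14, 3.14, 3.14, 3.14].

### API

Orientations are given as a 3x3 rotation matrix whose columns are the frame's x, y, z axes.
In Python, from bench import ctrl, imaging gives the robot as it stands.
- The arm moves only by the tool play_rows, never from a script. Its argument "moves" is a list that holds one entry, the list of rows, each a list of 4 numbers: the shift along the tool's x, y, z in m, then the turn about the tool's z in rad. A call has 1 to 12 rows; each row is the pose to reach, as a shift and turn from the pose commanded when the call began, along the tool's axes at that moment; what a row does not reach only later rows make up. A row lasts 1/10 s, in which the tool goes at most 50 mm and 8.59 degrees, less where a joint would pass 70% of its speed; a pose out of reach is approached as far as the arm can. A call with a gripper value outside its range is refused whole. "claw" is the opening, from 0 (shut) to 1 (fully open), set as the call begins (left out, the last holds). The fingers move at their own pace and stop on an object; the grip force is fixed at half the most. Time passes only in rows, so rows that repeat a pose let the fingers close. It gives the time, the measured TCP pose, the force and the opening at its end, in the units of the state.
- ctrl.observe(): the state, without advancing time (a new reading comes with each control period).
- imaging.grab_frame(name): name is "scene" or "top" or "wrist"; returns a dict with "frame" (420x560x3 uint8, red, green, blue), "camera_matrix" (3x3 intrinsics, pixels), "R" (3x3) and "t" (3): a world point X has camera coordinates R X + t. Camera axes: x right, y down, z forward; pixel columns grow to the right and rows downward; lengths in m; the calibration is good to about 2 mm. A picture is of the moment at which its call begins. There is no depth.
- ctrl.close_job(): hands the job in, once; it reports no verdict.
The state is a dict: "clock": time; "joint_pos": joint angles; "joint_vel": joint speeds; "effort": joint torques, N m; "tool_pos": TCP position; "orientation": TCP orientation; "ft_force": force on the tool from outside, world axes, zero at the start; "torque": the same for the moment, N m; "finger_gap": opening from 0.0 (shut) to 1.0 (fully open).
Only numpy, scipy, OpenCV 4.12 (cv2) and the standard library are available. Lean on these libraries where they do the work, as an engineer would, in place of code of your own. Each camera call takes 0.05 s, during which the arm holds its last target.

### The job

Take the round wooden stirring stick with the red-brown handle out of its red tube, put its foot right down in the clear middle of the steel pot and stir the chestnuts at least three full rounds anticlockwise (seen from above), in wide circles that keep the stick a finger's breadth off the pot's wall. The pale chestnuts must stay in the pot and at least one of them must end up clearly away from where it lay. Then stand the stick back in the tube it came from and let go.

Things in the scene. Friction and masses are not known exactly. Their poses are not given: they have to be found in the camera images.
- roaster: fixed dark tray 200x380 mm with an open steel pot in the middle, a red tube at each end. Origin: table level on the pot's axis; z up, x roughly away from the robot (turned up to 0.3 rad), y left. Pot: inner radius 80 floor, 84 rim; floor z 11, rim z 76. Tubes at y = +150 and -150: inner radius 22, flared to 34 at the mouth, floor z 11, mouth z 61; one holds the stick, the other a 130 tall brush. All mm.
- stick: loose round wooden stirring stick, upright in one of the red tubes (which one varies): 170 mm long, about 80 g; lower part pale, 24 mm in diameter, foot's edge rounded; brass ring 75 to 87 mm above the foot; red-brown handle, 26 mm in diameter, 87 to 163 mm above the foot, best gripped at about 138 (32 below its top). Origin: centre of the foot's underside; z up along the stick.
- pale_a: one of two cream-coloured chestnuts among six dark brown ones, loose in a ring near the pot's wall (the middle, 20 mm around the axis, starts clear for the foot), each 28 mm across, 24 mm tall, 14 g; smooth, pushed sideways they slide. Origin: centre of its underside as it lies at the start.
- pale_b: the other cream-coloured chestnut, same size and shape. Origin: centre of its underside as it lies at the start.
Mind the look-alikes: they are no part of the job. What is meant by the stick is not blue, and is the larger of those in its own colour. What is shaped like the pale_a but orange is not meant.

How it is judged:
On the way, in this order (a step that is already met when the one before it is completed fails the run):
1. round 1: the foot of the stick, down among the chestnuts, passes the far side of the pot (z of stick in the frame of roaster below 0.03 m and x of stick in the frame of roaster between 0.02 and 0.09 m and y of stick in the frame of roaster between -0.018 and 0.018 m), for 0.02 s.
2. round 1: the foot of the stick, down among the chestnuts, passes the left side of the pot (z of stick in the frame of roaster below 0.03 m and y of stick in the frame of roaster between 0.02 and 0.09 m and x of stick in the frame of roaster between -0.018 and 0.018 m), for 0.02 s.
3. round 1: the foot of the stick, down among the chestnuts, passes the near side of the pot (z of stick in the frame of roaster below 0.03 m and x of stick in the frame of roaster between -0.09 and -0.02 m and y of stick in the frame of roaster between -0.018 and 0.018 m), for 0.02 s.
4. round 1: the foot of the stick, down among the chestnuts, passes the right side of the pot (z of stick in the frame of roaster below 0.03 m and y of stick in the frame of roaster between -0.09 and -0.02 m and x of stick in the frame of roaster between -0.018 and 0.018 m), for 0.02 s.
5. round 2: the foot of the stick, down among the chestnuts, passes the far side of the pot (all of step 1), for 0.02 s.
6. round 2: the foot of the stick, down among the chestnuts, passes the left side of the pot (all of step 2), for 0.02 s.
7. round 2: the foot of the stick, down among the chestnuts, passes the near side of the pot (all of step 3), for 0.02 s.
8. round 2: the foot of the stick, down among the chestnuts, passes the right side of the pot (all of step 4), for 0.02 s.
9. round 3: the foot of the stick, down among the chestnuts, passes the far side of the pot (all of step 5), for 0.02 s.
At the end, for the whole second after the job is handed in: The stick stands at rest in the tube it came from (foot within 20 mm of its start, leaning less than 34 degrees); at least one pale chestnut lies more than 15 mm from its start and both are in the pot. Stirring counts with the foot under 30 mm above the table, over 20 mm off the pot's middle (distance of stick from where it was at the start of the episode below 0.02 m and angle between stick's own z axis and vertical below 0.6 rad and linear speed of stick below 0.03 m/s and distance of any of pale_a, pale_b from where it was at the start of the episode above 0.015 m and horizontal distance between each of pale_a, pale_b and roaster below 0.09 m and z of each of pale_a, pale_b in the frame of roaster below 0.07 m); the robot touches nothing.
It also fails if it takes over 67 s, if anything falls off the work surface, if the arm or the gripper's body presses on something with over 40 N, if the wrist force passes 120 N, or if a joint passes its speed limit or range.

## Working session

There is one attempt and no reset: what is moved stays moved. The work goes in short steps, Python scripts to look and compute and a tool call to move; the robot and the scene stay as the last step left them, time stands still between calls to the robot, and variables do not carry over. Pictures are saved under pics/ and viewed, and the job is handed in when it is done.

Besides the shell and the picture viewer there is one more tool, called as name(argument=value, ...) on one line, values as JSON. play_rows: Moves the arm, as the interface text tells. Its arguments: {"type":"object","properties":{"moves":{"type":"array","items":{"type":"array","items":{"type":"array","items":{"type":"number"}}}},"claw":{"type":"number"}},"required":["moves"]}

```bash
mkdir -p pics; ls; python3 - <<'E'
from bench import ctrl, imaging
import cv2,json
s=ctrl.observe()
print(s)
for n in ["scene","top"]:
    f=imaging.grab_frame(n)
    cv2.imwrite(f"pics/{n}0.png",f["frame"][:,:,::-1])
    print(n,f["camera_matrix"],f["R"],f["t"])
E
```

```text
pics
{'clock': 0.0, 'joint_pos': array([ 1.12032332e+00,  3.09020715e-01,  1.63523703e+00, -3.30120433e-07,
        1.19967037e+00, -6.97100090e-02]), 'joint_vel': array([-0.00013608,  0.00165609,  0.0007323 ,  0.0006778 , -0.0010938 ,
        0.00023065]), 'effort': array([ 1.86718768e-03, -4.15248549e+01, -2.76669985e+01, -5.09744336e-05,
        1.01578984e-02,  2.43401809e-05]), 'tool_pos': array([0.2319519 , 0.57950749, 0.24901319]), 'orientation': array([[-9.28381317e-01,  3.71627633e-01, -1.01656149e-03],
       [ 3.71628988e-01,  9.28378950e-01, -2.10260984e-03],
       [ 1.62366372e-04, -2.32980741e-03, -9.99997273e-01]]), 'ft_force': array([-0.38346255, -0.35344792,  0.0260049 ]), 'torque': array([-0.01737424, -0.0192934 , -0.00697124]), 'finger_gap': 0.9997327175806395}
scene [[417.46719527   0.         282.38421391]
 [  0.         417.46719527 199.57385078]
 [  0.           0.           1.        ]] [[-0.83312684  0.55307216 -0.00329525]
 [ 0.44493324  0.66666765 -0.59798717]
 [-0.32853322 -0.49966533 -0.8014989 ]] [ 0.42016265 -0.18368183  0.85648441]
top [[498.09428603   0.         276.85449525]
 [  0.         498.09428603 213.10542641]
 [  0.           0.           1.        ]] [[ 0.01715988 -0.99910417 -0.03868334]
 [-0.98821208 -0.01106091 -0.15269102]
 [ 0.15212636  0.0408475  -0.98751661]] [-0.01375092  0.50276576  0.62931058]
```

View pics/scene0.png

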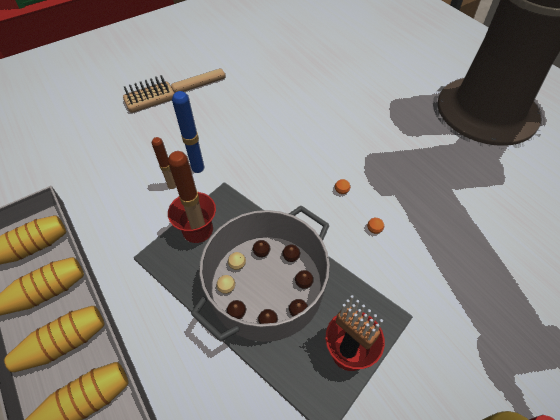

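View pics/top0.png

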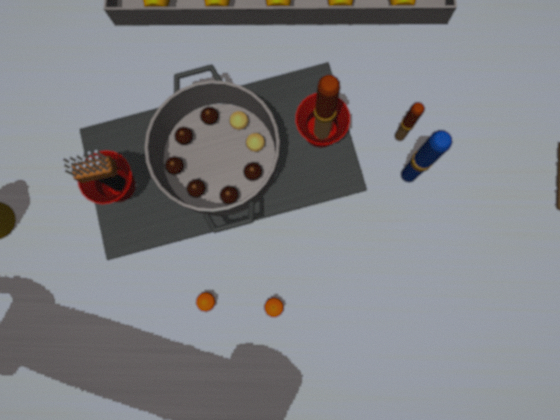

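The top picture shows these candidates:
- Red-brown stick in the red tube, top (327,100), scene (183,185).
- Small red-brown stick outside, top (412,115).
- Blue stick, top (430,155).

By the description I choose the one in the tube. The pale chestnuts are at top (239,121) and (255,142), and the orange look-alikes at (206,301) and (274,307).

```bash
cat > h.py <<'E'
from bench import ctrl, imaging
import cv2, numpy as np
def ray(f,px,z):
    K,R,t=[np.array(f[k]) for k in("camera_matrix","R","t")]
    p=np.atleast_2d(px).astype(float)
    d=(np.linalg.inv(K)@np.c_[p,np.ones(len(p))].T).T@R
    c=-R.T@t
    return c+d*((z-c[2])/d[:,2])[:,None]
def proj(f,X):
    K,R,t=[np.array(f[k]) for k in("camera_matrix","R","t")]
    q=(K@(R@np.atleast_2d(X).T+t[:,None])).T
    return q[:,:2]/q[:,2:]
def tri(f1,p1,f2,p2):
    P=[np.array(f["camera_matrix"])@np.c_[f["R"],f["t"]] for f in(f1,f2)]
    X=cv2.triangulatePoints(P[0],P[1],np.array(p1,float).reshape(2,1),np.array(p2,float).reshape(2,1))[:,0]
    return X[:3]/X[3]
def fitc(p):
    A=np.c_[2*p[:,:2],np.ones(len(p))]; s=np.linalg.lstsq(A,(p[:,:2]**2).sum(1),rcond=None)[0]
    return s[:2],np.sqrt(s[2]+s[0]**2+s[1]**2)
E
python3 - <<'E'
from h import *
for n in("top","scene"):
    f=imaging.grab_frame(n); im=f["frame"]; hsv=cv2.cvtColor(im,cv2.COLOR_RGB2HSV)
    H,S,V=[hsv[...,i].astype(int) for i in range(3)]
    red=(((H<4)|(H>174))&(S>180)&(V>90)).astype(np.uint8)
    c,_=cv2.findContours(red,cv2.RETR_EXTERNAL,cv2.CHAIN_APPROX_NONE)
    for k in c:
        if cv2.contourArea(k)>150:
            print(n,"red",cv2.contourArea(k),cv2.boundingRect(k))
    m=red*255
    cv2.imwrite(f"pics/red_{n}.png",m)
    x={"top":(280,50,130,110),"scene":(130,130,110,120)}[n]
    a=im[x[1]:x[1]+x[3],x[0]:x[0]+x[2]]
    cv2.imwrite(f"pics/crop_{n}.png",cv2.resize(a,None,fx=5,fy=5,interpolation=cv2.INTER_CUBIC)[:,:,::-1])
E
```

```text
top red 473.5 (296, 93, 53, 52)
scene red 273.0 (326, 332, 58, 37)
scene red 199.0 (169, 193, 46, 38)
scene red 393.0 (0, 0, 72, 21)
```

View pics/crop_top.png

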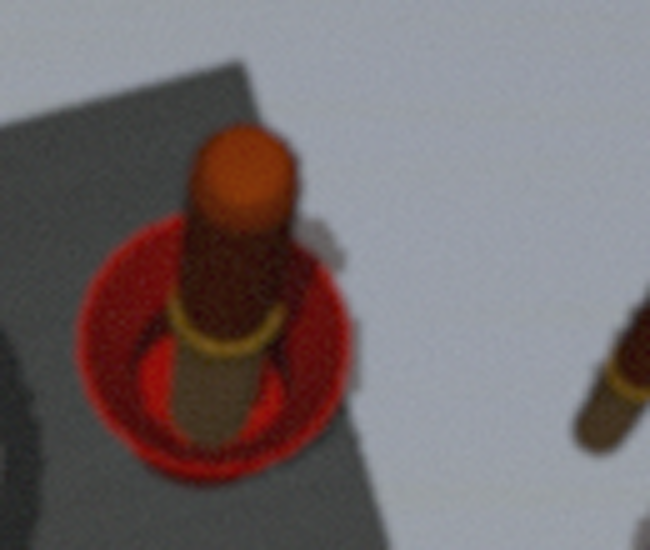

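View pics/crop_scene.png

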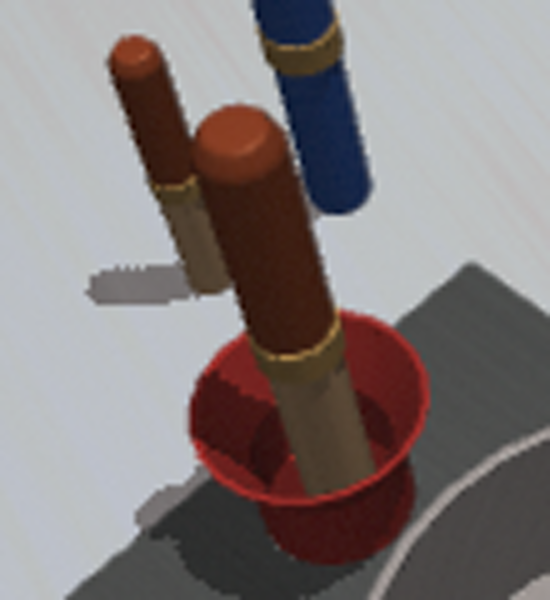

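View pics/red_top.png

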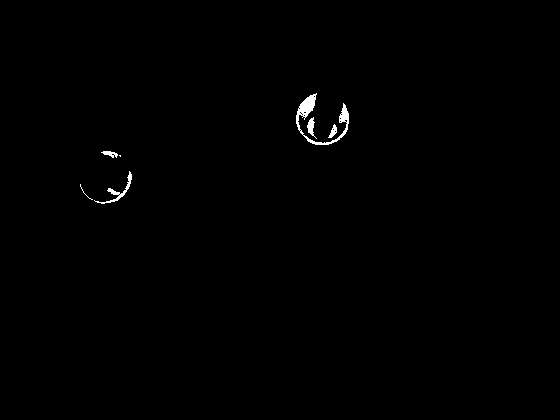

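The crops confirm it: a thick red-brown handle (top at about px (329,85) in the top view), brass ring, pale foot in the red tube. Next I locate the roaster and the stick.

```bash
python3 - <<'E'
from h import *
F={n:imaging.grab_frame(n) for n in("top","scene")}
f=F["top"]; im=f["frame"]; hsv=cv2.cvtColor(im,cv2.COLOR_RGB2HSV)
H,S,V=[hsv[...,i].astype(int) for i in range(3)]
red=(((H<4)|(H>174))&(S>180)&(V>90))
T=[]
for nm,(x0,y0,x1,y1) in dict(right=(290,88,355,150),left=(75,145,140,210)).items():
    m=np.zeros_like(red); m[y0:y1,x0:x1]=red[y0:y1,x0:x1]
    p=np.argwhere(m)[:,::-1]
    h=cv2.convexHull(p.astype(np.int32))[:,0]
    w=ray(f,h,0.061); c,r=fitc(w)
    for _ in range(4):
        e=np.abs(np.hypot(*(w[:,:2]-c).T)-r); w=w[e<max(0.0012,1.5*np.median(e))]; c,r=fitc(w)
    print(nm,c,r,len(w)); T.append(c)
d=T[1]-T[0]; print("mid",(T[0]+T[1])/2,"len",np.linalg.norm(d),"yaw",np.arctan2(-d[0],d[1]))
# pot rim: outer contour brightness? tray corners
tray=((V<90)&(S<60)).astype(np.uint8)
tray=cv2.morphologyEx(tray,cv2.MORPH_OPEN,np.ones((5,5)))
# tray edges corners manual guesses refined
g=cv2.cvtColor(im,cv2.COLOR_RGB2GRAY)
c=np.array([[81,128],[331,64],[366,188],[107,259]],np.float32).reshape(-1,1,2)
cv2.cornerSubPix(g,c,(5,5),(-1,-1),(3,50,.01))
for z in(0.0,0.008):
  w=ray(f,c[:,0],z); print("tray",z,w[:,:2].round(4).tolist(),"mean",w.mean(0),np.linalg.norm(w[0]-w[1]),np.linalg.norm(w[1]-w[2]),"yaw",np.arctan2((w[1]-w[0])[0],-(w[1]-w[0])[1]))
print("cap",tri(F["top"],(329,85.5),F["scene"],(177.8,158.5)))
for z in(.17,.175,.181): print(z,ray(F["top"],(329,85.5),z),ray(F["scene"],(177.8,158.5),z))
print("ring front bot etc", tri(F["top"],(325.2,114),F["scene"],(190.2,202)))
a=im[60:225,130:300]; cv2.imwrite("pics/pot.png",cv2.resize(a,None,fx=3.5,fy=3.5)[:,:,::-1])
E
```

```text
right [ 0.6271438  -0.06538658] 0.03556265165557355 24
left [0.54566312 0.22131905] 0.0351470447270493 22
mid [0.58640346 0.07796624] len 0.29805909416304543 yaw 0.2768956679887349
tray 0.0 [[0.6323, 0.2901], [0.7369, -0.0769], [0.5435, -0.1317], [0.4392, 0.2352]] mean [0.58796734 0.07917198 0.        ] 0.3815807468673916 0.20100074151559527 yaw 0.2775744374491126
tray 0.008 [[0.6297, 0.2864], [0.733, -0.0764], [0.5419, -0.1306], [0.4387, 0.2321]] mean [0.5858274  0.07787564 0.008     ] 0.3772053886958486 0.198695986246635 yaw 0.27757443744911287
cap [ 0.62471682 -0.06693541  0.17334317]
0.17 [[ 0.62688288 -0.06763244  0.17      ]] [[ 0.62318075 -0.0690725   0.17      ]]
0.175 [[ 0.62474581 -0.06731266  0.175     ]] [[ 0.62428337 -0.06432879  0.175     ]]
0.181 [[ 0.62218132 -0.06692892  0.181     ]] [[ 0.62560652 -0.05863633  0.181     ]]
ring front bot etc [ 0.62620827 -0.06785454  0.07785124]
```

View pics/pot.png

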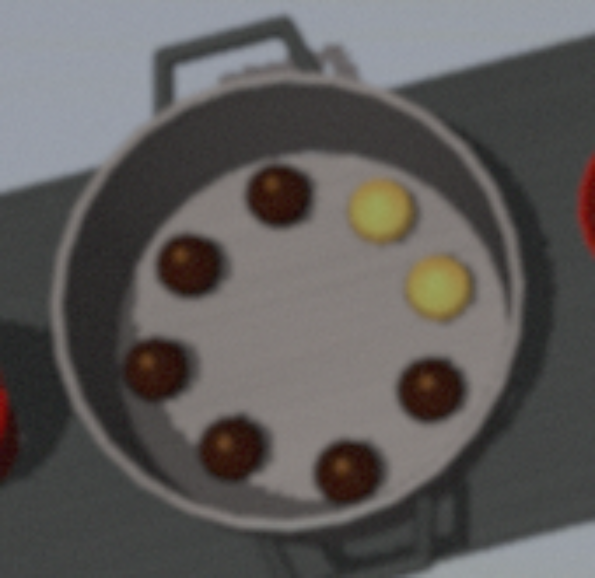

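```bash
python3 - <<'E'
from h import *
F={n:imaging.grab_frame(n) for n in("top","scene")}
print("blue foot/top",tri(F["top"],(409,179),F["scene"],(197,169)),tri(F["top"],(441,140),F["scene"],(181,100)))
print("small foot/top",tri(F["top"],(400,137),F["scene"],(172,186)),tri(F["top"],(417,107),F["scene"],(157,142)))
s=ctrl.observe(); print(s["clock"],s["tool_pos"])
R=s["orientation"]; print(R.T@(np.array([.6257,-.0667,.25])-s["tool_pos"]), R.T@(np.array([.6257,-.0667,.149])-s["tool_pos"]))
E
```

```text
blue foot/top [ 0.56348557 -0.19506091 -0.01086734] [ 0.56670105 -0.19096243  0.15790636]
small foot/top [ 0.62237833 -0.18091848 -0.00472978] [ 0.62354908 -0.17774217  0.11008291]
0.4 [0.23227501 0.58012471 0.2500983 ]
[-6.05642651e-01 -4.54271238e-01  2.27878796e-04] [-0.60564657 -0.4542372   0.10122787]
```

play_rows(moves=[[[-0.03,-0.0225,0,0],[-0.065,-0.049,0,0],[-0.1,-0.075,0,0],[-0.135,-0.101,0,0],[-0.17,-0.1275,0,0],[-0.205,-0.154,0,0],[-0.24,-0.18,0,0],[-0.275,-0.206,0,0],[-0.31,-0.2325,0,0],[-0.345,-0.259,0,0],[-0.38,-0.285,0,0],[-0.415,-0.311,0,0]]], claw=1)

```text
clock: 1.6
tool_pos: [0.5028, 0.1356, 0.2506]
orientation: [[-0.928, 0.372, 0.001], [0.372, 0.928, 0.0], [-0.001, 0.001, -1.0]]
ft_force: [0.9, -0.1, 0.4]
finger_gap: 1.001
```

```bash
python3 - <<'E'
from h import *
s=ctrl.observe(); print(s["clock"],s["tool_pos"],s["joint_pos"])
R=s["orientation"]; print(R.T@(np.array([.6257,-.0667,.25])-s["tool_pos"]));print(R)
E
```

```text
1.6 [0.50280237 0.13561683 0.25063007] [ 1.79752788e-01  1.06140083e-01  1.87727242e+00  1.37491282e-04
  1.15727923e+00 -1.01010221e+00]
[-0.18931539 -0.14211103  0.00067859]
[[-9.28294244e-01  3.71845465e-01  8.63901946e-04]
 [ 3.71845817e-01  9.28294462e-01  2.84947555e-04]
 [-6.95998936e-04  5.85753500e-04 -9.99999586e-01]]
```

play_rows(moves=[[[-0.035,-0.026,0,0],[-0.07,-0.053,0,0],[-0.105,-0.079,0,0],[-0.14,-0.105,0,0],[-0.17,-0.128,0,0],[-0.19,-0.143,0,0],[-0.19,-0.143,0,0],[-0.19,-0.143,0,0]]], claw=1)

```text
clock: 2.4
tool_pos: [0.625, -0.0664, 0.2499]
orientation: [[-0.928, 0.373, -0.001], [0.373, 0.928, 0.001], [0.001, 0.0, -1.0]]
ft_force: [0.2, -1.0, 0.3]
finger_gap: 0.997
```

```bash
python3 - <<'E'
from h import *
for n in("wrist","scene"):
    f=imaging.grab_frame(n); cv2.imwrite(f"pics/{n}1.png",f["frame"][:,:,::-1])
    if n=="wrist": print(proj(f,[[.6257,-.0667,.181],[.6257,-.0667,.011],[.5867,.0783,.011]]))
s=ctrl.observe(); print(s["clock"],s["tool_pos"],s["joint_pos"])
R=s["orientation"]; print(R.T@(np.array([.6257,-.0667,.149])-s["tool_pos"]))
E
```

```text
[[277.29541705 229.76185018]
 [278.23001271 185.56310714]
 [378.95723166 110.83492178]]
2.5 [ 0.62458782 -0.0651785   0.25004467] [-1.73527765e-01  3.14520219e-01  1.62587224e+00  5.05184005e-04
  1.20225418e+00 -1.36429969e+00]
[-0.0017114  -0.00102486  0.10104256]
```

View pics/wrist1.png

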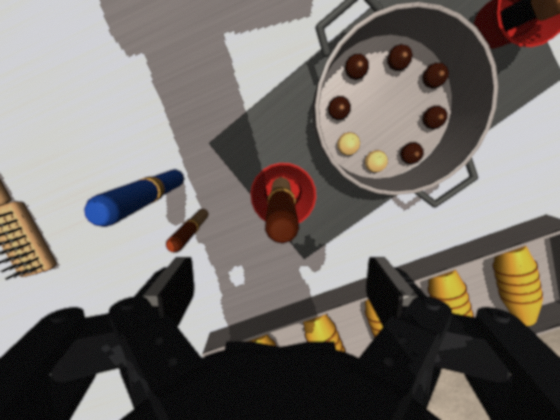

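View pics/scene1.png

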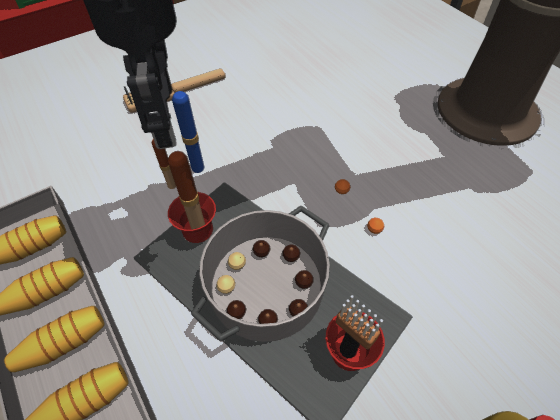

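```bash
python3 - <<'E'
from h import *
f=imaging.grab_frame("wrist"); im=f["frame"]; hsv=cv2.cvtColor(im,cv2.COLOR_RGB2HSV)
H,S,V=[hsv[...,i].astype(int) for i in range(3)]
red=(((H<4)|(H>174))&(S>180)&(V>90))
m=np.zeros_like(red); m[160:226,245:322]=red[160:226,245:322]
h=cv2.convexHull(np.argwhere(m)[:,::-1].astype(np.int32))[:,0]
w=ray(f,h,.061); c,r=fitc(w)
for _ in range(4):
    e=np.abs(np.hypot(*(w[:,:2]-c).T)-r); w=w[e<max(0.0012,1.5*np.median(e))]; c,r=fitc(w)
print(c,r,len(w))
a=im[140:260,220:350]; cv2.imwrite("pics/wc.png",cv2.resize(a,None,fx=5,fy=5)[:,:,::-1])
print(ray(f,(282,232),.176),ray(f,(282,230),.176), ray(f,(283,232),.176))
E
```

```text
[ 0.6293313  -0.06210155] 0.035164511187245555 24
[[ 0.62979309 -0.06366899  0.176     ]] [[ 0.62835994 -0.0631011   0.176     ]] [[ 0.63006328 -0.06299207  0.176     ]]
```

View pics/wc.png

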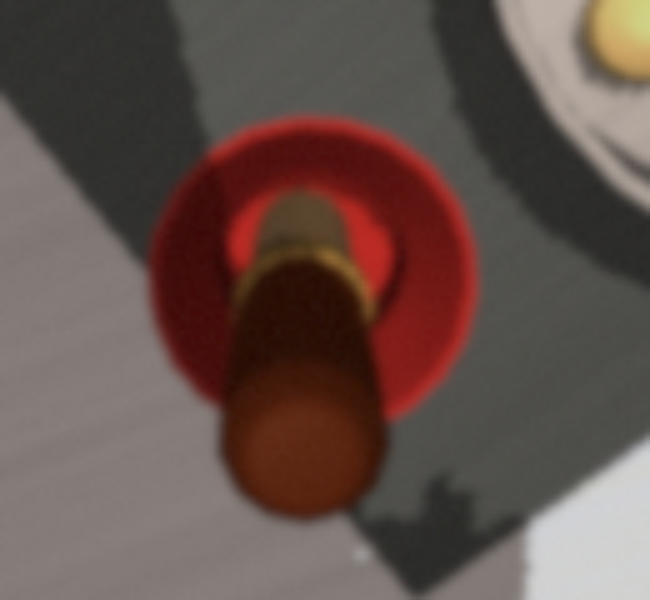

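The wrist and top views differ by about 3 mm, so I use the mean. The stick is centred between the jaws; next I descend.

play_rows(moves=[[[-0.002,0.001,0.015,0],[-0.002,0.001,0.035,0],[-0.002,0.001,0.055,0],[-0.002,0.001,0.075,0],[-0.002,0.001,0.09,0],[-0.002,0.001,0.1,0],[-0.002,0.001,0.1,0],[-0.002,0.001,0.1,0]]], claw=1)

```text
clock: 3.35
tool_pos: [0.6278, -0.0658, 0.1505]
orientation: [[-0.928, 0.371, 0.001], [0.371, 0.928, -0.0], [-0.001, 0.0, -1.0]]
ft_force: [1.1, -0.9, 0.1]
finger_gap: 1.001
```

play_rows(moves=[[[0,0,0,0],[0,0,0,0],[0,0,0,0],[0,0,0,0],[0,0,0,0],[0,0,0,0],[0,0,0,0],[0,0,0,0]]], claw=0)

```text
clock: 4.15
tool_pos: [0.628, -0.0661, 0.151]
orientation: [[-0.928, 0.372, 0.001], [0.372, 0.928, -0.0], [-0.001, 0.0, -1.0]]
ft_force: [1.0, -0.2, 4.4]
finger_gap: 0.288
```

play_rows(moves=[[[0,0,-0.01,0],[0,0,-0.025,0],[0,0,-0.045,0],[0,0,-0.065,0],[0,0,-0.08,0],[0,0,-0.09,0],[0,0,-0.09,0]]], claw=0)

```text
clock: 4.85
tool_pos: [0.6286, -0.0661, 0.2426]
orientation: [[-0.928, 0.372, 0.004], [0.372, 0.928, -0.001], [-0.004, 0.001, -1.0]]
ft_force: [-0.4, -0.5, -0.2]
finger_gap: 0.292
```

```bash
python3 - <<'E'
from h import *
s=ctrl.observe(); print(s["clock"],s["tool_pos"],s["finger_gap"])
R=s["orientation"]
print(R.T@(np.array([.587,.0795,.24])-np.array([.6275,-.0653,.24])))
for n in("scene","top","wrist"):
    f=imaging.grab_frame(n); cv2.imwrite(f"pics/{n}2.png",f["frame"][:,:,::-1])
E
```

```text
4.85 [ 0.62855934 -0.06607726  0.24255723] 0.2919562312008392
[ 0.0914068   0.11938186 -0.00024298]
```

View pics/scene2.png

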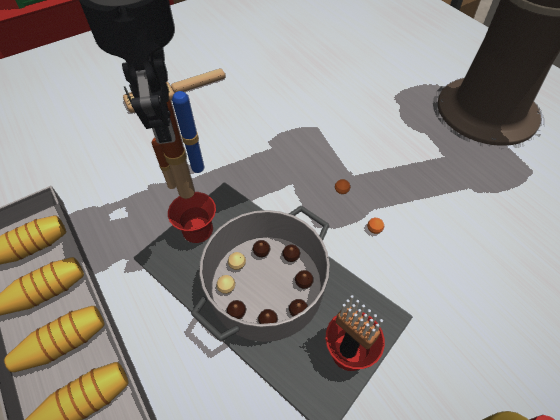

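View pics/top2.png

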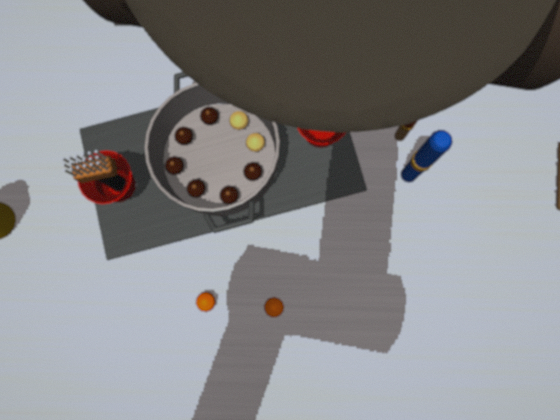

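Stick held upright, foot at scene px (187,195), tube empty, chestnuts undisturbed. Moving over the pot.

play_rows(moves=[[[0.01,0.013,0,0],[0.028,0.036,0,0],[0.046,0.06,0,0],[0.064,0.083,0,0],[0.08,0.104,0,0],[0.0915,0.119,0,0],[0.0915,0.119,0,0],[0.0915,0.119,0,0]]], claw=0)

```text
clock: 5.8
tool_pos: [0.586, 0.0793, 0.2395]
orientation: [[-0.929, 0.37, -0.001], [0.37, 0.929, -0.0], [0.001, -0.001, -1.0]]
ft_force: [1.2, -0.4, -1.1]
finger_gap: 0.289
```

```bash
python3 - <<'E'
from h import *
s=ctrl.observe(); print(s["clock"],s["tool_pos"],s["finger_gap"])
for n in("scene","wrist"):
    f=imaging.grab_frame(n); cv2.imwrite(f"pics/{n}3.png",f["frame"][:,:,::-1])
    print(proj(f,[[.587,.0795,.011],[.587,.0795,.1035],[.587,.0795,.076]]))
E
```

```text
5.8 [0.58599673 0.07930115 0.23954921] 0.2890309309254235
[[265.45069453 283.6761518 ]
 [262.89471165 252.51568017]
 [263.72491512 262.63684794]]
[[279.30492035 186.60982393]
 [279.1593325  205.28926093]
 [279.21175578 198.56316822]]
```

View pics/scene3.png

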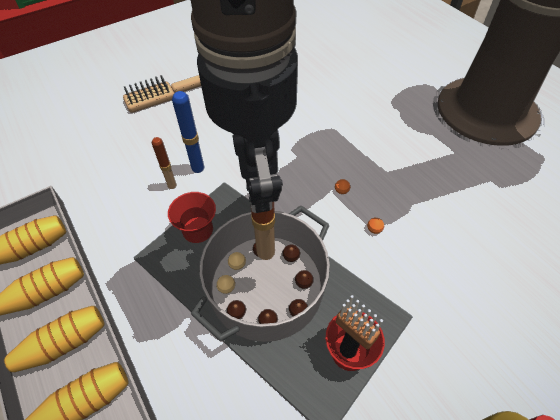

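View pics/wrist3.png

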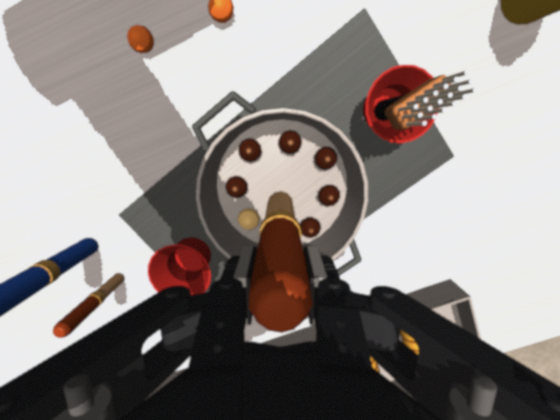

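play_rows(moves=[[[0,0,0.015,0],[0,0,0.035,0],[0,0,0.055,0],[0,0,0.07,0],[0,0,0.08,0],[0,0,0.087,0],[0,0,0.087,0]]], claw=0)

```text
clock: 6.6
tool_pos: [0.5862, 0.0783, 0.1521]
orientation: [[-0.928, 0.372, -0.002], [0.372, 0.928, -0.0], [0.002, -0.001, -1.0]]
ft_force: [-0.0, -1.1, -0.6]
finger_gap: 0.286
```

```bash
python3 - <<'E'
from h import *
s=ctrl.observe(); print(s["clock"],s["tool_pos"],s["ft_force"])
f=imaging.grab_frame("scene"); cv2.imwrite("pics/scene4.png",f["frame"][:,:,::-1])
def T(r,th):
    a=np.radians(142.3-th); return np.c_[r*np.cos(a),r*np.sin(a)]
k=np.arange(1,13)
print("spiral",(T(50*k/12,-150+12.5*k)).round(0).tolist())
h=T(50+0*k,15*k)-T(np.array([50]),np.array([0]))
print("half1",h.round(0).tolist())
E
```

```text
6.6 [0.58620449 0.0783447  0.152137  ] [-0.01612926 -1.05390923 -0.56273467]
spiral [[1.0, -4.0], [-0.0, -8.0], [-3.0, -12.0], [-8.0, -15.0], [-13.0, -16.0], [-20.0, -15.0], [-26.0, -12.0], [-33.0, -7.0], [-37.0, 0.0], [-41.0, 9.0], [-41.0, 20.0], [-40.0, 31.0]]
half1 [[9.0, 9.0], [21.0, 16.0], [33.0, 19.0], [46.0, 19.0], [59.0, 16.0], [70.0, 9.0], [79.0, -0.0], [86.0, -12.0], [89.0, -24.0], [89.0, -37.0], [86.0, -50.0], [79.0, -61.0]]
```

View pics/scene4.png

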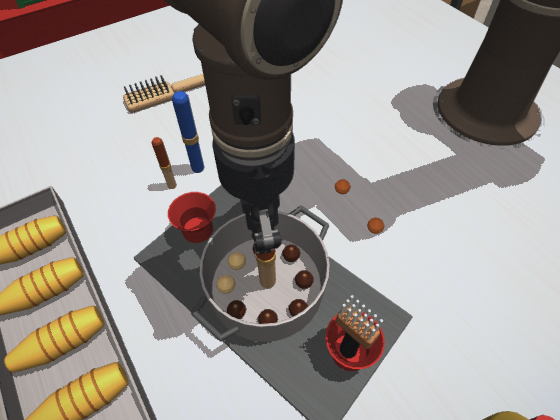

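The foot stands in the clear middle of the pot (scene px (268,286)), with chestnuts all round it. Spiralling out to 50 mm, arriving at the far side.

play_rows(moves=[[[0.001,-0.004,0,0],[0,-0.008,0,0],[-0.003,-0.012,0,0],[-0.008,-0.015,0,0],[-0.013,-0.016,0,0],[-0.02,-0.015,0,0],[-0.026,-0.012,0,0],[-0.033,-0.007,0,0],[-0.037,0,0,0],[-0.041,0.009,0,0],[-0.041,0.02,0,0],[-0.04,0.031,0,0]]], claw=0)

```text
clock: 7.85
tool_pos: [0.6333, 0.0924, 0.1526]
orientation: [[-0.929, 0.37, -0.007], [0.37, 0.929, -0.003], [0.006, -0.005, -1.0]]
ft_force: [-7.8, -4.6, 2.5]
finger_gap: 0.287
```

play_rows(moves=[[[0.009,0.009,0,0],[0.021,0.016,0,0],[0.033,0.019,0,0],[0.046,0.019,0,0],[0.059,0.016,0,0],[0.07,0.009,0,0],[0.079,0,0,0],[0.086,-0.012,0,0],[0.089,-0.024,0,0],[0.089,-0.037,0,0],[0.086,-0.05,0,0],[0.079,-0.061,0,0]]], claw=0)

```text
clock: 9.05
tool_pos: [0.5399, 0.0651, 0.1538]
orientation: [[-0.928, 0.373, 0.002], [0.373, 0.928, 0.003], [-0.001, 0.003, -1.0]]
ft_force: [4.0, 5.4, -1.0]
finger_gap: 0.29
```

```bash
python3 - <<'E'
from h import *
s=ctrl.observe(); print(s["clock"],s["tool_pos"],s["ft_force"],s["finger_gap"])
d=s["tool_pos"][:2]-np.array([.587,.0795]); c,n=np.cos(.277),np.sin(.277); print(c*d[0]+n*d[1],-n*d[0]+c*d[1])
f=imaging.grab_frame("scene"); cv2.imwrite("pics/scene5.png",f["frame"][:,:,::-1])
E
```

```text
9.05 [0.53992241 0.06513985 0.15384963] [ 4.02524284  5.35596571 -0.96318033] 0.2898183122280919
-0.04921008525770648 -0.0009383806656982682
```

View pics/scene5.png

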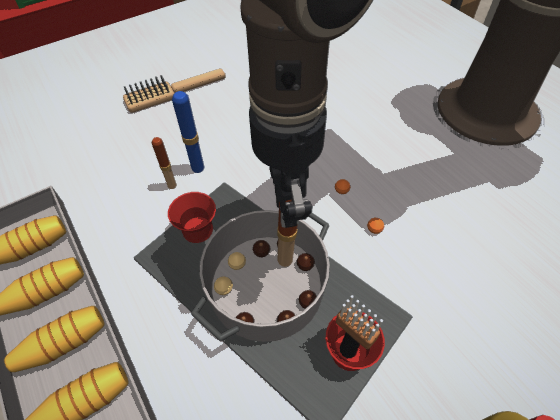

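The stick is on the near side with its foot at about px (285,265), and the chestnuts have moved along the wall. Continuing.

play_rows(moves=[[[-0.009,-0.009,0,0],[-0.021,-0.016,0,0],[-0.033,-0.019,0,0],[-0.046,-0.019,0,0],[-0.059,-0.016,0,0],[-0.07,-0.009,0,0],[-0.079,0,0,0],[-0.086,0.012,0,0],[-0.089,0.024,0,0],[-0.089,0.037,0,0],[-0.086,0.05,0,0],[-0.079,0.061,0,0]]], claw=0)

```text
clock: 10.3
tool_pos: [0.6369, 0.0933, 0.1535]
orientation: [[-0.929, 0.371, 0.004], [0.371, 0.929, -0.001], [-0.004, 0.001, -1.0]]
ft_force: [-1.2, -1.8, -0.8]
finger_gap: 0.288
```

```bash
python3 - <<'E'
from h import *
s=ctrl.observe(); print(s["clock"],s["tool_pos"],s["ft_force"],s["finger_gap"])
p=s["tool_pos"]
for n in("scene","wrist"):
    f=imaging.grab_frame(n); cv2.imwrite(f"pics/{n}6.png",f["frame"][:,:,::-1]);print(proj(f,[[p[0],p[1],.014],[p[0],p[1],.1]]))
E
```

```text
10.3 [0.63690531 0.09330826 0.15347687] [-1.16459104 -1.81763121 -0.77024297] 0.28761472916331043
[[240.66540358 308.32025948]
 [234.91299651 281.47269837]]
[[277.24534486 205.47521789]
 [276.19739227 238.57045701]]
```

View pics/scene6.png

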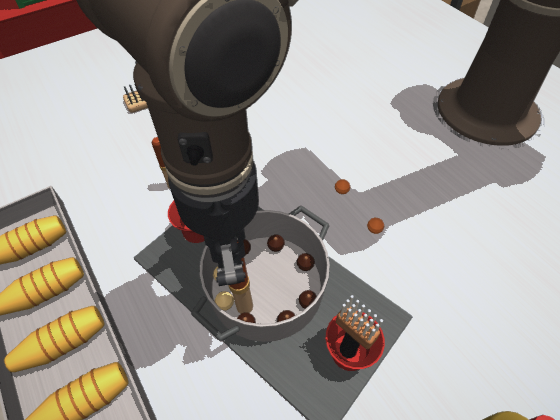

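View pics/wrist6.png

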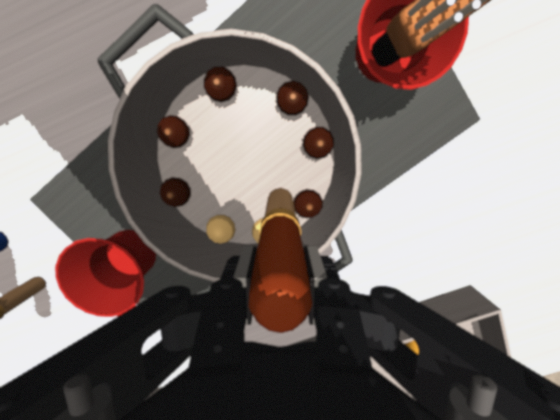

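Pot and stick look fine, all chestnuts are still inside, and the stick is at the far side again. Two more rounds.

play_rows(moves=[[[0.009,0.009,0,0],[0.021,0.016,0,0],[0.033,0.019,0,0],[0.046,0.019,0,0],[0.059,0.016,0,0],[0.07,0.009,0,0],[0.079,0,0,0],[0.086,-0.012,0,0],[0.089,-0.024,0,0],[0.089,-0.037,0,0],[0.086,-0.05,0,0],[0.079,-0.061,0,0]]], claw=0)

```text
clock: 11.6
tool_pos: [0.5419, 0.065, 0.1546]
orientation: [[-0.928, 0.372, 0.007], [0.373, 0.928, 0.002], [-0.006, 0.005, -1.0]]
ft_force: [3.7, 0.4, -1.0]
finger_gap: 0.289
```

play_rows(moves=[[[-0.009,-0.009,0,0],[-0.021,-0.016,0,0],[-0.033,-0.019,0,0],[-0.046,-0.019,0,0],[-0.059,-0.016,0,0],[-0.07,-0.009,0,0],[-0.079,0,0,0],[-0.086,0.012,0,0],[-0.089,0.024,0,0],[-0.089,0.037,0,0],[-0.086,0.05,0,0],[-0.079,0.061,0,0]]], claw=0)

```text
clock: 12.8
tool_pos: [0.6353, 0.0935, 0.153]
orientation: [[-0.929, 0.371, -0.001], [0.371, 0.929, -0.001], [0.0, -0.001, -1.0]]
ft_force: [-0.0, 0.3, -0.8]
finger_gap: 0.29
```

```bash
python3 - <<'E'
from h import *
s=ctrl.observe(); print(s["clock"],s["tool_pos"],s["ft_force"],s["finger_gap"])
p=s["tool_pos"]
for n in("scene","wrist"):
    f=imaging.grab_frame(n); cv2.imwrite(f"pics/{n}7.png",f["frame"][:,:,::-1]);print(proj(f,[[p[0],p[1],.014],[p[0],p[1],.1]]))
E
```

```text
12.8 [0.63526967 0.09349344 0.15300215] [-0.0194448   0.26430272 -0.83053094] 0.29045230133512395
[[241.73381532 307.81054666]
 [236.12769658 280.91846517]]
[[275.60281718 205.29027469]
 [274.10469598 238.11214203]]
```

View pics/wrist7.png

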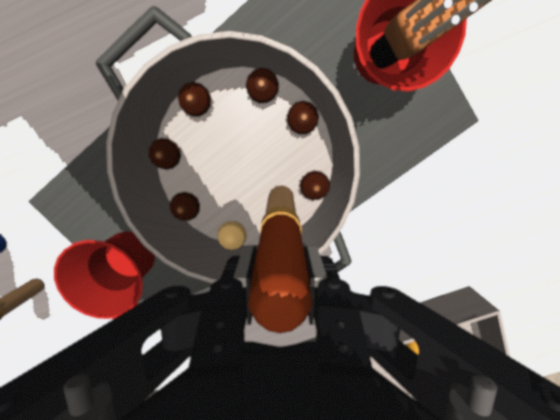

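Step 9 should be met; I do a full third round anyway.

play_rows(moves=[[[0.009,0.009,0,0],[0.021,0.016,0,0],[0.033,0.019,0,0],[0.046,0.019,0,0],[0.059,0.016,0,0],[0.07,0.009,0,0],[0.079,0,0,0],[0.086,-0.012,0,0],[0.089,-0.024,0,0],[0.089,-0.037,0,0],[0.086,-0.05,0,0],[0.079,-0.061,0,0]]], claw=0)

```text
clock: 14.1
tool_pos: [0.5411, 0.0654, 0.154]
orientation: [[-0.928, 0.373, 0.005], [0.373, 0.928, 0.003], [-0.004, 0.005, -1.0]]
ft_force: [4.2, 4.2, -0.7]
finger_gap: 0.287
```

```bash
cat > pale.py <<'E'
from h import *
import sys
f=imaging.grab_frame("scene"); im=f["frame"]; cv2.imwrite(sys.argv[1],im[:,:,::-1])
s=ctrl.observe(); print(s["clock"],s["tool_pos"],s["ft_force"],s["finger_gap"])
hsv=cv2.cvtColor(im,cv2.COLOR_RGB2HSV)
m=((hsv[...,0]>15)&(hsv[...,0]<32)&(hsv[...,1]>70)&(hsv[...,2]>95)).astype(np.uint8)
m[:, :200]=0; m[:225]=0; m[330:]=0; m[:,335:]=0
n,l,st,c=cv2.connectedComponentsWithStats(m)
for i in range(1,n):
    if st[i,4]>40: print(st[i],c[i],ray(f,c[i],.023)[0,:2])
E
python3 pale.py pics/scene8.png; python3 - <<'E'
from h import *
im=cv2.imread("pics/scene0.png")[:,:,::-1]; f=imaging.grab_frame("scene"); print("start a,b",ray(f,[[236.5,260.5],[226,284]],.023)[:,:2])
E
```

```text
14.15 [0.54215197 0.06348339 0.15426181] [ 3.68148731  1.1048536  -0.10554843] 0.29192659741951815
[211 272  18  18 248] [219.46370968 280.74193548] [0.64269368 0.04368654]
[219 299  19  18 227] [229.25110132 306.69162996] [0.65016757 0.08602765]
start a,b [[0.60568671 0.02868016]
 [0.63729225 0.05343541]]
```

View pics/scene8.png

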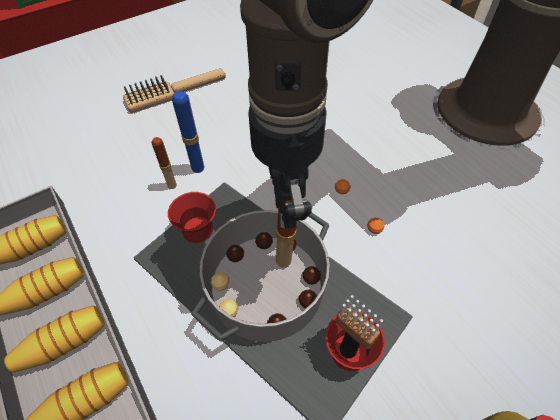

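Both pale chestnuts are in the pot, at scene (219,281) and (229,307), about 40 mm and 35 mm from their starts. Completing the third round, then back to the middle and up.

play_rows(moves=[[[-0.009,-0.009,0,0],[-0.021,-0.016,0,0],[-0.033,-0.019,0,0],[-0.046,-0.019,0,0],[-0.059,-0.016,0,0],[-0.07,-0.009,0,0],[-0.079,0,0,0],[-0.086,0.012,0,0],[-0.089,0.024,0,0],[-0.089,0.037,0,0],[-0.086,0.05,0,0],[-0.079,0.061,0,0]]], claw=0)

```text
clock: 15.4
tool_pos: [0.6336, 0.0929, 0.1523]
orientation: [[-0.929, 0.371, -0.005], [0.371, 0.929, -0.002], [0.004, -0.004, -1.0]]
ft_force: [-2.8, 0.5, -0.5]
finger_gap: 0.288
```

play_rows(moves=[[[0.01,-0.008,0,0],[0.02,-0.016,0,0],[0.03,-0.023,0,0],[0.04,-0.031,0,0],[0.04,-0.031,0,0],[0.04,-0.031,-0.015,0],[0.04,-0.031,-0.035,0],[0.04,-0.031,-0.055,0],[0.04,-0.031,-0.075,0],[0.04,-0.031,-0.087,0],[0.04,-0.031,-0.087,0],[0.04,-0.031,-0.087,0]]], claw=0)

```text
clock: 16.6
tool_pos: [0.5871, 0.0787, 0.2405]
orientation: [[-0.928, 0.372, 0.001], [0.372, 0.928, 0.0], [-0.001, 0.0, -1.0]]
ft_force: [-0.7, -1.0, -1.3]
finger_gap: 0.283
```

```bash
python3 pale.py pics/scene9.png; python3 - <<'E'
from h import *
f=imaging.grab_frame("wrist"); cv2.imwrite("pics/wrist9.png",f["frame"][:,:,::-1])
E
```

```text
16.65 [0.58639424 0.07862374 0.2395516 ] [ 0.71978668 -0.21706936  0.29145382] 0.2894511310698237
[212 281  19  19 264] [220.65909091 290.06439394] [0.64820835 0.05744898]
[225 304  19  16 204] [235.         310.88235294] [0.64651584 0.09575601]
```

View pics/scene9.png

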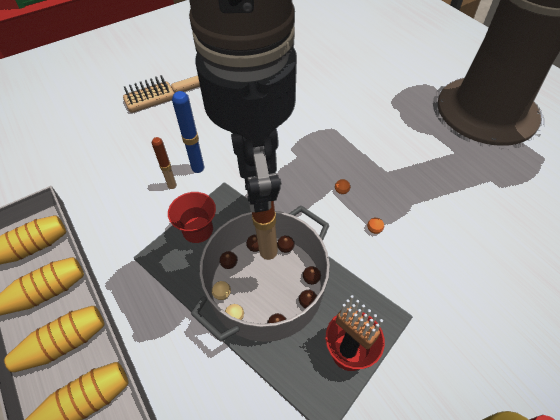

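View pics/wrist9.png

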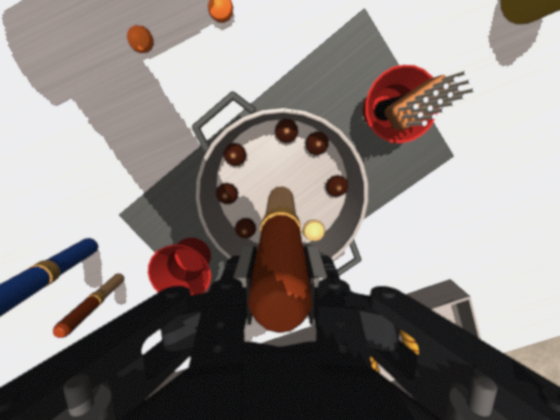

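The stick is still straight in the grip, eight chestnuts are in the pot, and the tube is empty at scene (192,215). Back over the tube.

play_rows(moves=[[[-0.01,-0.013,0,0],[-0.028,-0.036,0,0],[-0.046,-0.06,0,0],[-0.064,-0.083,0,0],[-0.08,-0.104,0,0],[-0.0915,-0.119,0,0],[-0.0915,-0.119,0,0],[-0.0915,-0.119,0,0]]], claw=0)

```text
clock: 17.5
tool_pos: [0.6271, -0.0661, 0.2396]
orientation: [[-0.928, 0.373, -0.001], [0.373, 0.928, 0.001], [0.002, 0.0, -1.0]]
ft_force: [-0.2, -0.3, -1.5]
finger_gap: 0.287
```

```bash
python3 - <<'E'
from h import *
s=ctrl.observe(); print(s["clock"],s["tool_pos"])
for n,b in(("scene",(130,130,110,120)),("wrist",(210,130,140,130))):
    f=imaging.grab_frame(n); a=f["frame"][b[1]:b[1]+b[3],b[0]:b[0]+b[2]]
    cv2.imwrite(f"pics/{n}10.png",cv2.resize(a,None,fx=4.5,fy=4.5)[:,:,::-1])
E
```

```text
17.5 [ 0.62708075 -0.06614438  0.23959302]
```

View pics/scene10.png

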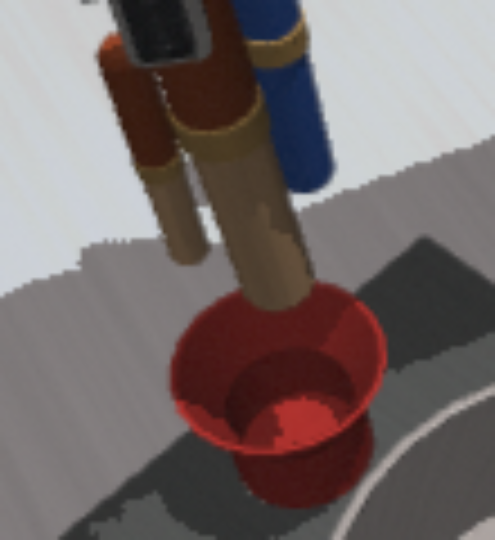

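View pics/wrist10.png

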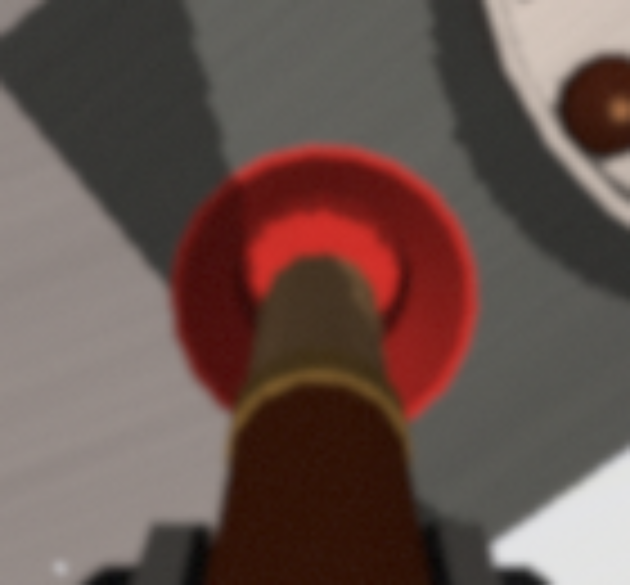

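The foot is lined up above the tube mouth in both views (wrist crop (318,260), tube opening (322,285)). Lowering.

play_rows(moves=[[[0,0,0.012,0],[0,0,0.028,0],[0,0,0.044,0],[0,0,0.058,0],[0,0,0.07,0],[0,0,0.08,0],[0,0,0.086,0],[0,0,0.0885,0],[0,0,0.0885,0],[0,0,0.0885,0]]], claw=0)

```text
clock: 18.6
tool_pos: [0.6281, -0.0661, 0.1525]
orientation: [[-0.928, 0.372, 0.002], [0.372, 0.928, -0.0], [-0.002, 0.0, -1.0]]
ft_force: [0.8, -0.4, -0.2]
finger_gap: 0.288
```

```bash
python3 pale.py pics/scene11.png
```

```text
18.65 [ 0.62804319 -0.06603485  0.15248692] [-0.11582319 -0.23308306 -0.51514218] 0.28986986001038323
[212 281  19  19 265] [220.88301887 289.93584906] [0.64784733 0.05745243]
[225 304  19  16 197] [235.04568528 310.91370558] [0.64648561 0.09583038]
```

View pics/scene11.png

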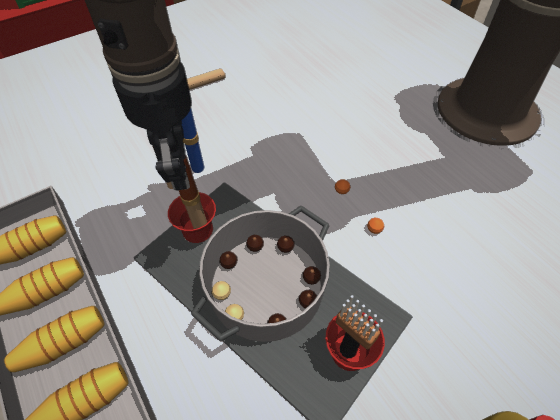

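The stick is inside the tube again. Last 1.5 mm, then let go, then rise.

play_rows(moves=[[[0,0,0.001,0],[0,0,0.0015,0],[0,0,0.0015,0]]], claw=0)

```text
clock: 18.95
tool_pos: [0.6281, -0.0661, 0.1512]
orientation: [[-0.928, 0.372, 0.001], [0.372, 0.928, -0.0], [-0.002, 0.0, -1.0]]
ft_force: [-0.5, 0.1, 3.7]
finger_gap: 0.288
```

play_rows(moves=[[[0,0,0,0],[0,0,0,0],[0,0,0,0],[0,0,0,0],[0,0,0,0],[0,0,0,0],[0,0,0,0],[0,0,0,0]]], claw=1)

```text
clock: 19.75
tool_pos: [0.6275, -0.0659, 0.1503]
orientation: [[-0.928, 0.372, -0.0], [0.372, 0.928, 0.0], [0.0, -0.0, -1.0]]
ft_force: [-0.5, 0.1, -0.9]
finger_gap: 1.0
```

play_rows(moves=[[[0,0,-0.01,0],[0,0,-0.025,0],[0,0,-0.045,0],[0,0,-0.065,0],[0,0,-0.085,0],[0,0,-0.1,0],[0,0,-0.11,0],[0,0,-0.11,0],[0,0,-0.11,0],[0,0,-0.11,0]]], claw=1)

```text
clock: 20.75
tool_pos: [0.6266, -0.0658, 0.2588]
orientation: [[-0.928, 0.372, -0.003], [0.372, 0.928, 0.0], [0.003, -0.001, -1.0]]
ft_force: [-0.2, 0.2, -0.4]
finger_gap: 0.999
```

```bash
python3 pale.py pics/scene12.png;  python3 - <<'E'
from h import *
f=imaging.grab_frame("wrist"); cv2.imwrite("pics/wrist12.png",f["frame"][:,:,::-1])
E
```

```text
20.8 [ 0.62665021 -0.06580846  0.25875486] [ 0.44515508 -0.49619239  0.74868912] 0.9972191996714512
[212 281  19  19 265] [220.90943396 289.89433962] [0.64778533 0.05741716]
[225 304  19  16 199] [235.03015075 310.89447236] [0.64648976 0.09579434]
```

View pics/scene12.png

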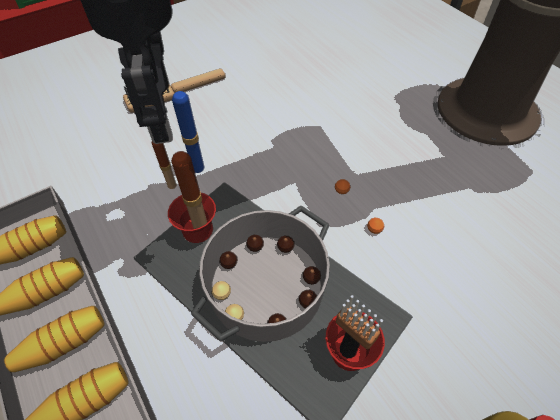

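View pics/wrist12.png

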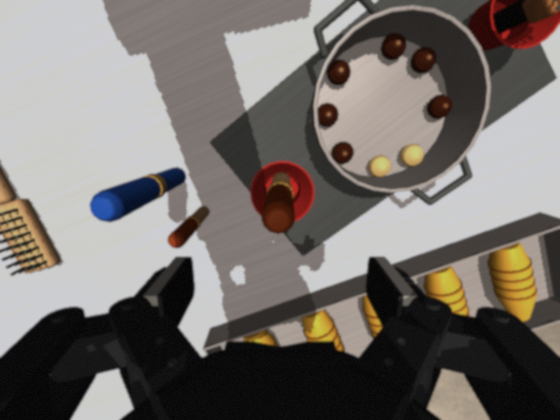

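The stick stands upright in its tube (scene (183,180)), the gripper is clear, and both pale chestnuts are in the pot. Handing in.

```bash
python3 -c "
from bench import ctrl
print(ctrl.close_job())"
```

```text
the job is handed in; nothing more can be done
None
```

I took the stick out of its red tube (the one at y = -150) and put its foot down in the clear middle of the pot. I then stirred three full anticlockwise rounds at about 50 mm from the pot's axis, which leaves about 18 mm to the wall. After that I stood the stick back in the same tube, let go and moved the gripper clear. The arm took about 21 s of the 67 s allowed.

The last pictures show:
- **Stick:** it stands upright in its own tube and the gripper is open, about 11 cm higher and touching nothing.
- **Chestnuts:** all eight are in the pot. The two pale ones lie about 51 mm and 43 mm from their starts if they kept their order. If they swapped places, one has still moved about 78 mm.

- **Forces:** the highest reading at the end of any move was about 9 N. I took no readings within the moves.
- **Stirring steps:** I confirmed these only from the tool position and pictures at half-round points. The job hand-in gave no verdict.
- **Disagreement:** the top and wrist cameras differed by about 3 mm on the tube's position, so I used the mean of the two. After stirring, the foot appeared to have tilted 2–3 mm in the grip. It still went into the tube without trouble.

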